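Earth the antenna: hold the safety catch, slide the bolt

TASK

Earth the antenna before the station is left: with one fingertip press the steel spring catch plate of the earthing unit down and keep it held down while the other finger pushes the brass bolt by its thumb tab all the way home into the earth clamp, then let the catch spring fully up again and take the hand clear. Do not let the catch up while the bolt is on its way. Only touch and push: nothing is to be picked up, and everything else on the desk stays where it is.

Things in the scene. Friction and masses are not known exactly. Their poses are not given: they have to be found in the camera images.
- earth_unit: low grey metal box fixed to the desk, 140 (x) x 200 (y) x 45 mm, origin under its centre. Own axes: +x to the side with three coax sockets; the bolt slides to +y. On its deck, 55 mm apart: catch plate (line x = -27 mm) and bolt (line x = +28). Staples over the bolt bar (y = -67, +40) reach z 61 mm, the brass earth clamp that the bolt enters (y 67 to 97) z 68. The coax adaptor reaches z 73.
- earth_bolt (a joint): travel of the brass bolt in m along the unit's +y: 0 = drawn back (start, 0 to 0.002), 0.040 = fully home in the earth clamp (end stop). About 3 N of friction; stays where it is left. With the catch up it moves 3 mm only; if the catch comes up half-way it locks the bolt there; beyond 0.037 the catch can come up again and locks the bolt home.
- bolt_tab (a point): middle of the top edge of the bolt's upright brass thumb tab, 94.5 mm above the desk; moves with the bolt, axes as the unit's. Tab 28 mm wide (unit x), 10 mm thick (unit y), standing 36 mm above the 14 mm wide bolt bar, whose top is 58 mm above the desk. With the bolt at 0 it is at unit x = 28, y = -20 mm; pushed on its -y face it ends at y = +20.
- safety_catch (a joint): how far the spring catch plate is pressed down, in m: 0 = up, 0.010 = at its stop. The bolt is free when it is more than about 0.0055; the spring takes about 2 N at first and 7 N at the stop.
- catch_plate (a point): centre of the top of the steel catch plate: flat bar 26 mm wide (unit x), 110 mm long (unit y, along the bolt), centred at unit x = -27, y = -20 mm; its top is 75 mm above the desk when up, 65 mm at the stop. It moves straight down wherever it is pressed, and a fingertip can slide along it. Axes as the unit's.
- pen_mug: blue mug, 76 mm across and 90 mm tall, with pens standing in it up to 145 mm; loose, leave alone; origin under its centre
- screw_jar: glass jar with a steel lid, 64 mm across, 85 mm tall; loose, leave alone; origin under its centre
- morse_paddle: Morse paddle on a dark steel base 90 x 75 mm with a clear cover, 55 mm tall; loose, leave alone; origin under the base centre
- solder_reel: grey solder reel standing on end, 54 mm across, 40 mm tall; loose, beside the unit, leave alone; origin under its centre
- screwdriver: screwdriver with a black handle, 180 mm long, lying beside the unit; loose, leave alone; origin under its middle
- coax_adaptor: small steel coaxial adaptor, 22 mm across, 28 mm tall, standing on the unit's deck near its left front corner; loose, leave alone; origin under its centre
- dial_knob: spare black dial knob, 36 mm across, 20 mm tall, lying beside the unit; loose, leave alone; origin under its centre

How it is judged:
By the outcome, as a careful person would: the job done as asked, in the order asked, and still so for the second after the job is handed in, with the robot touching nothing.
It also fails if it takes over 38 s, if anything falls off the work surface, if the arm or the gripper's body presses on something with over 40 N, if the wrist force passes 120 N, or if a joint passes its speed limit or range.

ROBOT

A 7-joint arm with a two-finger parallel gripper is mounted at the origin on the work surface. World frame = base frame: x ahead of the robot, y to its left, z up, the work surface at z = 0. Lengths are in m, angles in rad, forces in N, time in s.
With the tool pointing down it reaches from about 0.425 to 0.875 m from the base axis. Payload 9.9 kg.
Tool frame: the origin (TCP) lies on the centre line of the jaws, within the pads' length; the fingertips stand 14 mm ahead of it and the grasp point (between the pads) lies 5 mm behind it; z points along the fingers, y is the line along which they close (so a half turn about z gives the same grasp; the last joint's range is limited). The gripper opens to 85 mm and grips with 20 to 120 N. Pads are 22 mm wide; open, the fingers measure 114 mm over their backs; the gripper's body (76 mm by 85 mm) begins 54 mm behind the grasp point. The pads swing forward as they close: fully open they stand 13 mm farther back than shut.
Start: joints at [-1.344, 0.576, 0.025, 1.437, -0.015, 1.129, -0.057], TCP at [0.206, 0.643, 0.245] pointing down, gripper open.
Joint ranges: [-2.76, 2.76], [-0.34, 2.15], [-1.52, 1.57], [0.19, 2.46], [-1.09, 4.23], [0.17, 1.99], [-2.82, 2.82]. Speed limits (rad/s): [2.22, 2.22, 3.01, 3.01, 3.14, 3.14, 3.14].

INTERFACE

Orientations are given as a rotation vector (axis times angle).
In Python, from plant import status, vision, manip gives the robot as it stands. The module is installed in compiled form; this text tells all that it offers.
- The arm moves only by the tool arm_command, never from a script. Its argument "series" is a list of rows, each an object with "translation": the shift along the tool's x, y, z in m, a list of three; "dr": the turn, a rotation vector about the tool's x, y, z in rad, a list of three; "claw": the opening in per cent of the stroke, from 0 (shut) to 100 (fully open). In form: [{"translation": [dx, dy, dz], "dr": [wx, wy, wz], "claw": claw}, ...]. A call has 1 to 12 rows; each row is the pose to reach, as a shift and turn from the pose commanded when the call began, along the tool's axes at that moment; what a row does not reach only later rows make up. A row lasts 1/8 s, in which the tool goes at most 62.5 mm and 10.7 degrees, less where a joint would pass 70% of its speed; a pose out of reach is approached as far as the arm can. A call with a gripper value outside its range is refused whole. The fingers move at their own pace and stop on an object; "force" is the grip in N (left out, the last holds). Time passes only in rows, so rows that repeat a pose let the fingers close. It gives the time, the measured TCP pose, the force, the opening and the grip force at its end, in the units of the state.
- status.get_state(): the state, without advancing time (a new reading comes with each control period).
- vision.camera(name): name is "side" or "top"; returns a dict with "frame" (384x512x3 uint8, red, green, blue), "z_map" (384x512 float32, m along the optical axis (not along the pixel's ray), 0 where there is no reading), "intrinsics" (3x3 intrinsics, pixels), "extrinsics" (4x4, takes a point from camera to world coordinates). Camera axes: x right, y down, z forward; pixel columns grow to the right and rows downward; lengths in m; the calibration is good to about 2 mm. A picture is of the moment at which its call begins.
- manip.hand_in(): hands the job in; it is judged then, once.
The state is a dict: "time_s": time; "joint_positions": joint angles; "qd": joint speeds; "effort": joint torques, N m; "position": TCP position; "ee_rot": TCP orientation; "contact_force": force on the tool from outside, world axes, zero at the start; "torque": the same for the moment, N m; "finger_gap": opening from 0.0 (shut) to 1.0 (fully open); "grasp_force": force on a finger pad.
Only numpy, scipy, OpenCV 4.12 (cv2) and the standard library are available. Lean on these libraries where they do the work, as an engineer would, in place of code of your own. Each camera call takes 0.05 s, during which the arm holds its last target. There are 200 camera calls.

## Working session

There is one attempt and no reset: what is moved stays moved. The work goes in short steps, Python scripts to look and compute and a tool call to move; the robot and the scene stay as the last step left them, time stands still between calls to the robot, and variables do not carry over. Pictures are saved under pics/ and viewed, at most 10 in all, crops included, and the job is handed in when it is done.

Besides the shell and the picture viewer there is one more tool, called after "Request:" as name(argument=value, ...), one argument or row to a line, values as JSON. arm_command: Moves the arm, as the interface text tells. Its arguments: {"type":"object","properties":{"series":{"type":"array","items":{"type":"object","properties":{"translation":{"type":"array","items":{"type":"number"}},"dr":{"type":"array","items":{"type":"number"}},"claw":{"type":"number"}}}},"force":{"type":"number"}},"required":["series"]}

```bash
mkdir -p pics; cat > h.py <<'E'
import numpy as np,cv2
from plant import status,vision
def cloud(c):
    K=c["intrinsics"];z=c["z_map"];v,u=np.indices(z.shape)
    P=np.stack([(u-K[0,2])*z/K[0,0],(v-K[1,2])*z/K[1,1],z],-1)
    T=np.array(c["extrinsics"]);W=P@T[:3,:3].T+T[:3,3];W[z==0]=np.nan
    return W
E
python3 - <<'E'
from h import *
np.set_printoptions(precision=4,suppress=True)
ims=[]
for n in("top","side"):
    c=vision.camera(n);np.savez(n+".npz",**c);cv2.imwrite(f"pics/{n}1.png",c["frame"][...,::-1])
    print(n,np.array(c["extrinsics"]))
print(status.get_state())
E
```

```text
top [[-0.0034 -0.9987  0.0518  0.5025]
 [-0.9997  0.0021 -0.0255  0.0181]
 [ 0.0253 -0.0519 -0.9983  1.2972]
 [ 0.      0.      0.      1.    ]]
side [[ 0.8455 -0.3216  0.4263  0.0853]
 [-0.5339 -0.5263  0.6618 -0.7824]
 [ 0.0115 -0.7871 -0.6167  0.7994]
 [ 0.      0.      0.      1.    ]]
{'time_s': 0.1, 'joint_positions': array([-1.3438,  0.5764,  0.0249,  1.4378, -0.015 ,  1.129 , -0.0565]), 'qd': array([-0.0006, -0.0022, -0.0015, -0.0032,  0.0006,  0.0014, -0.0019]), 'effort': array([  0.007 , -76.7314,   2.2585, -28.6605,   0.016 ,   0.0087,
        -0.    ]), 'position': array([0.2063, 0.6423, 0.2445]), 'ee_rot': array([-0.4862, -3.1036,  0.0023]), 'contact_force': array([-0.2453, -0.175 , -0.465 ]), 'torque': array([-0.0123,  0.0018,  0.0022]), 'grasp_force': 0.0, 'finger_gap': 0.9992352373206832}
```

View pics/top1.png

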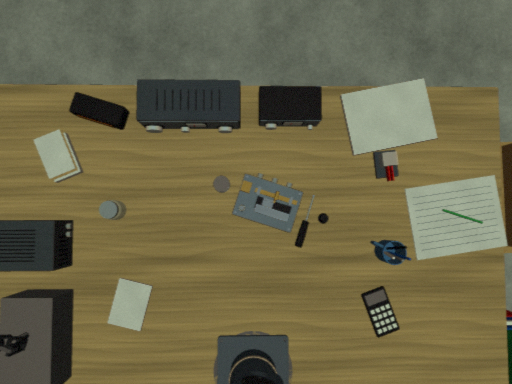

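View pics/side1.png

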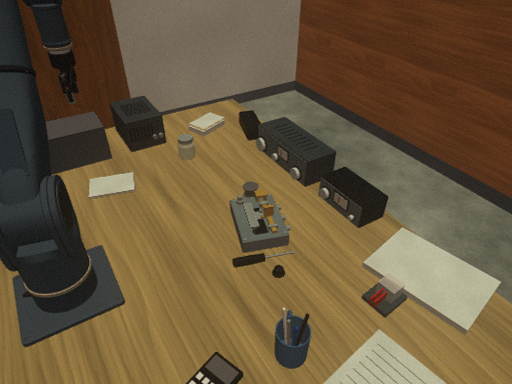

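The unit is at about (268,202) in the top view, with its sockets toward world +x and the brass clamp at the left (245,184). I'll enlarge that area and fit the pose from the depth map.

```bash
python3 - <<'E'
from h import *
np.set_printoptions(precision=4,suppress=True)
c=dict(np.load("top.npz"));W=cloud(c)
cr=c["frame"][160:260,205:345,::-1];cv2.imwrite("pics/crop1.png",cv2.resize(cr,None,fx=5.5,fy=5.5,interpolation=cv2.INTER_CUBIC))
s=dict(np.load("side.npz"));Ws=cloud(s)
for n,w in(("top",W),("side",Ws)):
    z=w[...,2]; m=(z>.036)&(z<.052)&(abs(w[...,0]-.45)<.15)&(abs(w[...,1]+0.0)<.17)
    nn,lab,st,ce=cv2.connectedComponentsWithStats(m.astype(np.uint8))
    m=(z>.036)&(z<.11)&(abs(w[...,0]-.45)<.15)&(abs(w[...,1])<.15)
    nn,lab,st,ce=cv2.connectedComponentsWithStats(m.astype(np.uint8));k=1+st[1:,4].argmax()
    p=w[lab==k]; print(n,len(p),p.mean(0),cv2.minAreaRect((p[:,:2]*1000).astype(np.float32)), np.median(p[p[:,2]<.05][:,2]))
    # high points
    q=p[p[:,2]>.085]; print(" tab",len(q),q.mean(0) if len(q) else'',np.ptp(q,axis=0) if len(q) else '')
    q=p[(p[:,2]>.070)&(p[:,2]<.08)]; print(" plate",len(q),cv2.minAreaRect((q[:,:2]*1000).astype(np.float32)))
E
```

```text
top 2298 [ 0.5375 -0.052   0.0515] ((547.7325439453125, -50.41290283203125), (199.91700744628906, 140.05029296875), 71.95362854003906) 0.04483558413714417
 tab 32 [ 0.5688 -0.0759  0.0934] [0.025  0.0157 0.008 ]
 plate 307 ((546.8605346679688, -39.264854431152344), (167.44483947753906, 79.38883209228516), 74.87348937988281)
side 1911 [ 0.5302 -0.064   0.0522] ((544.8496704101562, -48.03980255126953), (203.8415069580078, 139.02244567871094), 72.67292022705078) 0.04442786404779375
 tab 38 [ 0.5653 -0.0769  0.0916] [0.026  0.0132 0.012 ]
 plate 262 ((544.754638671875, -43.74675750732422), (159.35812377929688, 80.72554779052734), 74.847412109375)
```

View pics/crop1.png

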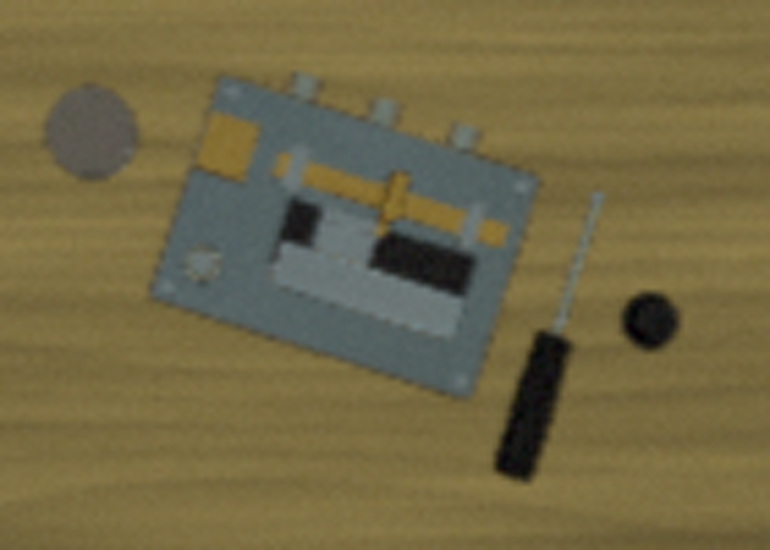

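The enlarged picture shows:
- the bolt tab at (393,200)
- the catch plate's long bar at (370,290)
- the clamp at (228,148)
- the adaptor at (203,263)

The unit is centred at about (0.547, -0.050) with a yaw of about -18°. A -90° turn puts tool y along unit x and tool x along unit y. I'll start the transfer.

Request:
arm_command(
  series=[
    {"translation":[-0.016,-0.018,0],"dr":[0,0,0.047],"claw":50},
    {"translation":[-0.043,-0.048,0],"dr":[0,0,0.126],"claw":50},
    {"translation":[-0.08,-0.09,0],"dr":[0,0,0.236],"claw":50},
    {"translation":[-0.12,-0.134,0],"dr":[0,0,0.353],"claw":50},
    {"translation":[-0.161,-0.179,0],"dr":[0,0,0.471],"claw":50},
    {"translation":[-0.201,-0.224,0],"dr":[0,0,0.589],"claw":50},
    {"translation":[-0.242,-0.269,0],"dr":[0,0,0.707],"claw":50},
    {"translation":[-0.282,-0.314,0],"dr":[0,0,0.825],"claw":50},
    {"translation":[-0.322,-0.359,0],"dr":[0,0,0.942],"claw":50},
    {"translation":[-0.362,-0.404,0],"dr":[0,0,1.06],"claw":50},
    {"translation":[-0.4,-0.446,0],"dr":[0,0,1.17],"claw":50},
    {"translation":[-0.43,-0.479,0],"dr":[0,0,1.257],"claw":50},
  ],
)

```text
time_s: 1.6
position: [0.4698, 0.0528, 0.2453]
ee_rot: [2.223, 2.22, -0.0]
contact_force: [0.5, 0.7, -0.8]
finger_gap: 0.5
grasp_force: 0.0
```

```bash
cat >> h.py <<'E'
from scipy.spatial.transform import Rotation as Ro
C=np.array([.547,-.050]);YAW=np.radians(-18)
def rel(tx,ty,tz):
    "shift and turn, in tool axes, to unit point tx,ty (m), TCP height tz, tool x = unit y"
    s=status.get_state();R=Ro.from_rotvec(s["ee_rot"]).as_matrix();c,n=np.cos(YAW),np.sin(YAW)
    ux,uy=np.array([c,n,0]),np.array([-n,c,0]);Rt=np.stack([uy,ux,[0,0,-1]],1)
    p=np.append(C,0)+tx*ux+ty*uy;p[2]=tz;d=s["position"]-np.append(C,0)
    print("t",s["time_s"],"shift",R.T@(p-s["position"]),"turn",Ro.from_matrix(R.T@Rt).as_rotvec(),"unit xy",d@ux,d@uy,"z",d[2],"F",s["contact_force"],"gap",s["finger_gap"])
E
python3 -c "
from h import *
np.set_printoptions(precision=4,suppress=True)
rel(.0005,-.044,.245)"
```

```text
t 1.6 shift [-0.1447  0.0643  0.0004] turn [0.0001 0.0002 0.3126] unit xy -0.1052138933036717 0.07390183578921415 z 0.2453272436949285 F [ 0.498   0.6816 -0.7926] gap 0.499805439826074
```

Request:
arm_command(
  series=[
    {"translation":[-0.025,0.011,0],"dr":[0,0,0.06],"claw":50},
    {"translation":[-0.065,0.029,0],"dr":[0,0,0.14],"claw":50},
    {"translation":[-0.105,0.047,0.01],"dr":[0,0,0.23],"claw":50},
    {"translation":[-0.135,0.06,0.04],"dr":[0,0,0.3],"claw":50},
    {"translation":[-0.145,0.064,0.075],"dr":[0,0,0.313],"claw":50},
    {"translation":[-0.145,0.064,0.1],"dr":[0,0,0.313],"claw":50},
    {"translation":[-0.145,0.064,0.11],"dr":[0,0,0.313],"claw":50},
    {"translation":[-0.145,0.064,0.11],"dr":[0,0,0.313],"claw":50},
  ],
)

```text
time_s: 2.6
position: [0.5336, -0.0895, 0.1351]
ee_rot: [-2.537, -1.852, 0.001]
contact_force: [-0.5, -0.5, -0.0]
finger_gap: 0.504
grasp_force: 0.0
```

```bash
python3 - <<'E'
from h import *
np.set_printoptions(precision=4,suppress=True)
rel(.0005,-.044,.135)
s=vision.camera("side");np.savez("side2.npz",**s)
i=s["frame"][150:270,195:325,::-1];cv2.imwrite("pics/side2.png",cv2.resize(i,None,fx=5,fy=5,interpolation=cv2.INTER_CUBIC))
E
```

```text
t 2.6 shift [-0.0023  0.0011  0.0001] turn [-0.0009  0.0002  0.0044] unit xy -0.0005701812131994471 -0.04170043385077462 z 0.13511460607332923 F [-0.4603 -0.4816 -0.0129] gap 0.503847332675363
```

View pics/side2.png

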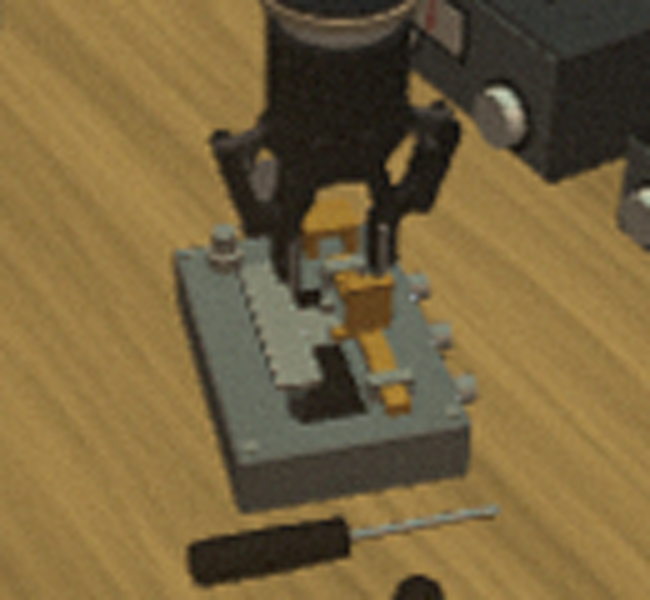

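The hand is open above the unit, with the left fingertip at (290,300) and the right one at (380,272). Both are still high, and the tab is at (365,280). I'll measure the fingertips in unit axes from the depth, along with the tab and plate in this view so the calibration errors cancel.

```bash
python3 - <<'E'
from h import *
np.set_printoptions(precision=1,suppress=True)
c,n=np.cos(YAW),np.sin(YAW);A=np.array([[c,n],[-n,c]])
def U(f):
    w=cloud(dict(np.load(f))).reshape(-1,3);w=w[np.isfinite(w).all(1)]
    return np.c_[(w[:,:2]-C)@A.T,w[:,2]]*1000
for f in("side2.npz","side.npz","top.npz"):
    p=U(f);b=lambda x0,x1,y0,y1,z0,z1:p[(p[:,0]>x0)&(p[:,0]<x1)&(p[:,1]>y0)&(p[:,1]<y1)&(p[:,2]>z0)&(p[:,2]<z1)]
    pc=lambda q:np.percentile(q,[0,5,50,95,100],axis=0).T.tolist() if len(q) else None
    R=lambda q:[[round(v,1) for v in r] for r in pc(q)] if len(q) else None
    print(f,"\n tab",R(b(10,46,-35,-5,84,99)),"\n plate",R(b(-45,-8,-85,45,70,79)))
    if f=="side2.npz":
        for z0 in range(98,150,6):
            print(z0," L",R(b(-60,0,-70,-20,z0,z0+6)),"\n      R",R(b(0,60,-70,-20,z0,z0+6)))
E
```

```text
side2.npz 
 tab [[13.2, 13.3, 25.1, 37.7, 38.6], [-25.1, -23.7, -20.8, -16.9, -14.8], [84.4, 85.5, 92.5, 95.5, 96.9]] 
 plate [[-41.3, -40.7, -29.5, -17.3, -15.7], [-75.6, -70.9, -24.7, 28.3, 40.3], [70.8, 71.7, 74.4, 76.8, 78.4]]
98  L None 
      R None
104  L None 
      R None
110  L None 
      R None
116  L None 
      R None
122  L [[-29.8, -29.8, -29.8, -29.8, -29.8], [-51.0, -51.0, -51.0, -51.0, -51.0], [127.2, 127.2, 127.2, 127.2, 127.2]] 
      R [[19.4, 19.4, 20.5, 25.3, 25.3], [-52.4, -52.0, -48.7, -37.3, -35.9], [124.0, 124.1, 125.5, 127.6, 127.6]]
128  L [[-35.2, -35.2, -29.6, -24.8, -24.8], [-54.3, -54.1, -51.3, -49.1, -49.0], [128.4, 128.5, 132.4, 133.8, 133.9]] 
      R [[20.0, 20.4, 27.9, 32.0, 32.2], [-54.0, -53.2, -49.2, -46.9, -46.2], [130.3, 130.4, 131.9, 133.3, 133.4]]
134  L [[-36.3, -35.9, -29.4, -24.7, -24.5], [-54.3, -53.7, -50.0, -44.2, -42.0], [134.3, 134.9, 136.7, 139.1, 139.2]] 
      R [[19.4, 19.4, 22.5, 30.4, 32.0], [-55.2, -55.0, -49.4, -38.6, -37.9], [134.1, 134.5, 137.3, 139.0, 139.7]]
140  L [[-36.6, -36.6, -30.3, -26.1, -25.4], [-56.6, -55.3, -
[... 167 characters left out ...]
45.9]]
146  L [[-36.2, -36.2, -32.4, -24.5, -24.3], [-53.6, -52.8, -50.1, -40.7, -38.9], [146.2, 146.3, 149.1, 151.5, 151.5]] 
      R [[19.4, 19.5, 20.6, 29.9, 31.2], [-55.3, -54.1, -48.0, -37.6, -37.5], [146.2, 146.7, 149.3, 151.7, 151.8]]
side.npz 
 tab [[12.9, 14.0, 25.8, 37.7, 38.6], [-24.6, -23.6, -20.8, -14.1, -13.0], [84.1, 85.2, 92.2, 95.9, 97.3]] 
 plate [[-41.5, -40.8, -28.6, -16.8, -15.3], [-75.8, -72.4, -24.9, 30.1, 38.1], [70.2, 71.8, 74.4, 76.5, 77.7]]
top.npz 
 tab [[15.3, 16.4, 28.4, 41.0, 42.5], [-23.0, -22.8, -18.0, -13.2, -12.9], [88.8, 89.3, 93.8, 95.7, 96.8]] 
 plate [[-39.3, -38.0, -26.1, -14.6, -13.4], [-75.3, -69.0, -19.2, 29.9, 34.6], [70.1, 71.2, 74.6, 77.9, 78.9]]
```

The fingers are centred at unit x of about -30 and +26, and in the same view the plate is at -28.5 and the tab at +26. The tips are at z of about 124 mm and there is clearance behind the tab, so I'll descend to just above the plate.

Request:
arm_command(
  series=[
    {"translation":[0,0.001,0.012],"dr":[0,0,0],"claw":50},
    {"translation":[0,0.001,0.027],"dr":[0,0,0],"claw":50},
    {"translation":[0,0.001,0.037],"dr":[0,0,0],"claw":50},
    {"translation":[0,0.001,0.043],"dr":[0,0,0],"claw":50},
    {"translation":[0,0.001,0.043],"dr":[0,0,0],"claw":50},
    {"translation":[0,0.001,0.043],"dr":[0,0,0],"claw":50},
  ],
)

```text
time_s: 3.4
position: [0.5349, -0.0901, 0.0925]
ee_rot: [2.538, 1.852, 0.0]
contact_force: [0.6, -0.0, 0.6]
finger_gap: 0.499
grasp_force: 0.0
```

Request:
arm_command(
  series=[
    {"translation":[0,0,0.002],"dr":[0,0,0],"claw":50},
    {"translation":[0,0,0.004],"dr":[0,0,0],"claw":50},
    {"translation":[0,0,0.004],"dr":[0,0,0],"claw":50},
    {"translation":[0,0,0.004],"dr":[0,0,0],"claw":50},
  ],
)

```text
time_s: 3.9
position: [0.5347, -0.09, 0.0883]
ee_rot: [2.538, 1.852, 0.0]
contact_force: [-0.1, -0.2, -0.4]
finger_gap: 0.501
grasp_force: 0.0
```

Request:
arm_command(
  series=[
    {"translation":[0,0,0.002],"dr":[0,0,0],"claw":50},
    {"translation":[0,0,0.003],"dr":[0,0,0],"claw":50},
    {"translation":[0,0,0.003],"dr":[0,0,0],"claw":50},
    {"translation":[0,0,0.003],"dr":[0,0,0],"claw":50},
  ],
)

```text
time_s: 4.4
position: [0.5348, -0.0901, 0.0854]
ee_rot: [2.538, 1.852, 0.0]
contact_force: [0.6, 0.2, 3.6]
finger_gap: 0.5
grasp_force: 1.6
```

Contact reads 3.6 N, so the plate is down about 2–3 mm. I'll press further in small steps.

Request:
arm_command(
  series=[
    {"translation":[0,0,0.002],"dr":[0,0,0],"claw":50},
    {"translation":[0,0,0.004],"dr":[0,0,0],"claw":50},
    {"translation":[0,0,0.004],"dr":[0,0,0],"claw":50},
    {"translation":[0,0,0.004],"dr":[0,0,0],"claw":50},
  ],
)

```text
time_s: 4.9
position: [0.5349, -0.09, 0.0813]
ee_rot: [2.538, 1.852, 0.0]
contact_force: [0.3, -0.0, 5.7]
finger_gap: 0.498
grasp_force: 2.6
```

```bash
python3 - <<'E'
from h import *
np.set_printoptions(precision=4,suppress=True)
s=vision.camera("side");np.savez("side3.npz",**s)
i=s["frame"][150:270,195:325,::-1];cv2.imwrite("pics/side3.png",cv2.resize(i,None,fx=5,fy=5,interpolation=cv2.INTER_CUBIC))
F=[];
rel(0,0,.08)
c,n=np.cos(YAW),np.sin(YAW);A=np.array([[c,n],[-n,c]])
w=cloud(s).reshape(-1,3);p=np.c_[(w[:,:2]-C)@A.T,w[:,2]]*1000
w=cloud(dict(np.load("side2.npz"))).reshape(-1,3);p2=np.c_[(w[:,:2]-C)@A.T,w[:,2]]*1000
m=(abs(p2[:,0]+29)<10)&(p2[:,1]>-72)&(p2[:,1]<-58)&(abs(p2[:,2]-75)<5)
print("plate rear z before/now",np.median(p2[m,2]),np.median(p[m,2]),m.sum())
E
```

```text
t 4.95 shift [ 0.0419 -0.0006  0.0014] turn [ 0.0002 -0.      0.0041] unit xy 0.0008206310176283492 -0.04185463713735967 z 0.08136178536389772 F [0.2732 0.0691 4.85  ] gap 0.4988245916366012
plate rear z before/now 74.49600210789364 68.5461517317008 24
```

View pics/side3.png

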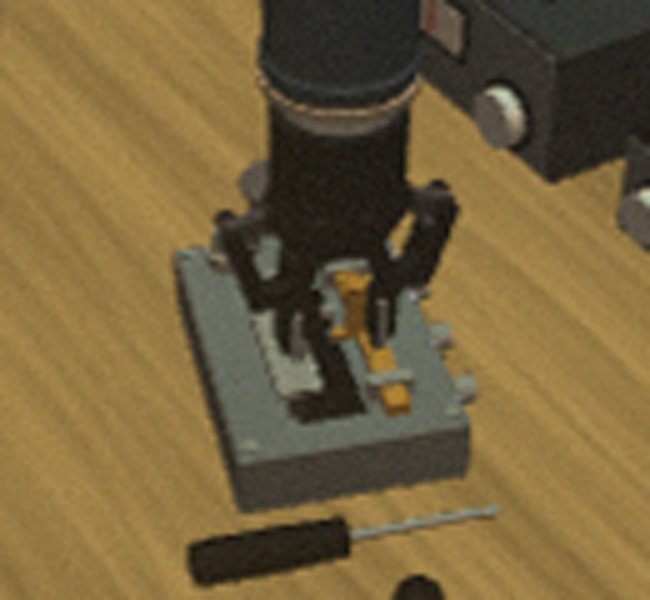

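The left fingertip at (298,350) is on the plate, which is down about 6 mm. The right fingertip at (380,335) is over the bar behind the tab. I'll press a further 2 mm, then push the bolt along tool x (unit y) while holding that depth.

Request:
arm_command(
  series=[
    {"translation":[0,0,0.001],"dr":[0,0,0],"claw":50},
    {"translation":[0,0,0.0022],"dr":[0,0,0],"claw":50},
    {"translation":[0,0,0.0022],"dr":[0,0,0],"claw":50},
    {"translation":[0,0,0.0022],"dr":[0,0,0],"claw":50},
  ],
)

```text
time_s: 5.45
position: [0.5349, -0.09, 0.0792]
ee_rot: [2.538, 1.852, 0.0]
contact_force: [0.0, -0.5, 5.8]
finger_gap: 0.5
grasp_force: 3.1
```

Request:
arm_command(
  series=[
    {"translation":[0.003,0,0],"dr":[0,0,0],"claw":50},
    {"translation":[0.006,0,0],"dr":[0,0,0],"claw":50},
    {"translation":[0.009,0,0],"dr":[0,0,0],"claw":50},
    {"translation":[0.012,0,0],"dr":[0,0,0],"claw":50},
    {"translation":[0.015,0,0],"dr":[0,0,0],"claw":50},
    {"translation":[0.018,0,0],"dr":[0,0,0],"claw":50},
  ],
)

```text
time_s: 6.2
position: [0.5397, -0.0752, 0.0793]
ee_rot: [2.538, 1.848, -0.003]
contact_force: [-1.6, -7.8, 6.1]
finger_gap: 0.498
grasp_force: 4.7
```

Request:
arm_command(
  series=[
    {"translation":[0.003,0,0],"dr":[0,0,0],"claw":50},
    {"translation":[0.006,0,0],"dr":[0,0,0],"claw":50},
    {"translation":[0.006,0,0],"dr":[0,0,0],"claw":50},
  ],
)

```text
time_s: 6.58
position: [0.5417, -0.069, 0.0793]
ee_rot: [2.538, 1.849, -0.002]
contact_force: [-2.8, -6.3, 6.5]
finger_gap: 0.498
grasp_force: 4.1
```

```bash
python3 - <<'E'
from h import *
np.set_printoptions(precision=4,suppress=True)
rel(0,.004,.079)
s=vision.camera("side")
i=s["frame"][150:270,195:325,::-1];cv2.imwrite("pics/side4.png",cv2.resize(i,None,fx=5,fy=5,interpolation=cv2.INTER_CUBIC))
E
```

```text
t 6.575 shift [ 0.0237 -0.0007  0.0002] turn [0.0005 0.002  0.0027] unit xy 0.0008007435610808283 -0.019698173608799212 z 0.07928719782061316 F [-2.7647 -6.2623  6.5283] gap 0.4982967971183311
```

View pics/side4.png

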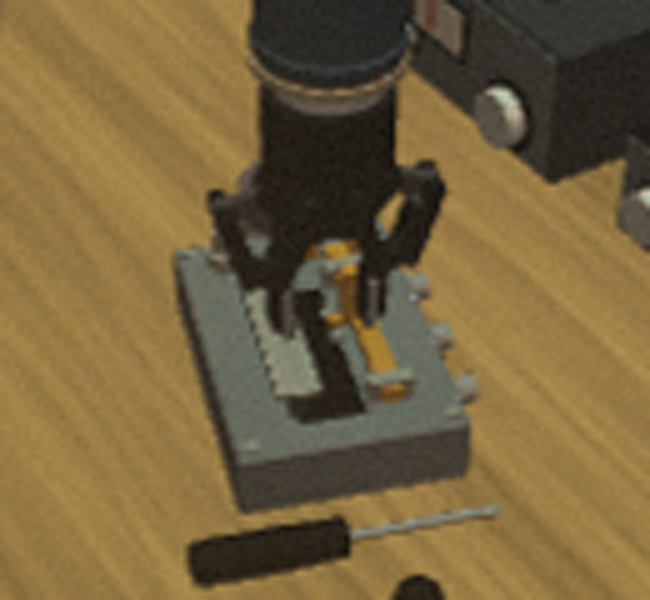

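The bolt is moving: its rear end is now close to the staple at (392,385), and the catch is still down. I'll keep pushing.

Request:
arm_command(
  series=[
    {"translation":[0.003,0,0],"dr":[0,0,0],"claw":50},
    {"translation":[0.006,0,0],"dr":[0,0,0],"claw":50},
    {"translation":[0.009,0,0],"dr":[0,0,0],"claw":50},
    {"translation":[0.012,0,0],"dr":[0,0,0],"claw":50},
    {"translation":[0.015,0,0],"dr":[0,0,0],"claw":50},
    {"translation":[0.018,0,0],"dr":[0,0,0],"claw":50},
    {"translation":[0.02,0,0],"dr":[0,0,0],"claw":50},
    {"translation":[0.02,0,0],"dr":[0,0,0],"claw":50},
  ],
)

```text
time_s: 7.62
position: [0.5478, -0.0501, 0.0793]
ee_rot: [2.538, 1.849, -0.002]
contact_force: [-0.9, -6.2, 6.2]
finger_gap: 0.497
grasp_force: 4.1
```

Request:
arm_command(
  series=[
    {"translation":[0.001,0,0],"dr":[0,0,0],"claw":50},
    {"translation":[0.002,0,0],"dr":[0,0,0],"claw":50},
    {"translation":[0.003,0,0],"dr":[0,0,0],"claw":50},
    {"translation":[0.003,0,0],"dr":[0,0,0],"claw":50},
  ],
)

```text
time_s: 8.12
position: [0.5487, -0.0475, 0.0793]
ee_rot: [2.538, 1.848, -0.002]
contact_force: [-1.6, -7.0, 5.4]
finger_gap: 0.502
grasp_force: 4.3
```

```bash
python3 - <<'E'
from h import *
np.set_printoptions(precision=4,suppress=True)
rel(0,.004,.079)
E
```

```text
t 8.125 shift [ 0.0011 -0.0008  0.0003] turn [0.0006 0.0023 0.0023] unit xy 0.0008062575081728262 0.0029156438427079922 z 0.07925621000659024 F [-1.6307 -6.9698  5.4432] gap 0.5024041609639253
```

Still no end stop, so I'll go on in small steps until the force rises.

Request:
arm_command(
  series=[
    {"translation":[0.001,0,0],"dr":[0,0,0],"claw":50},
    {"translation":[0.002,0,0],"dr":[0,0,0],"claw":50},
    {"translation":[0.002,0,0],"dr":[0,0,0],"claw":50},
  ],
)

```text
time_s: 8.5
position: [0.5493, -0.0456, 0.0793]
ee_rot: [2.538, 1.848, -0.002]
contact_force: [-2.1, -6.2, 6.7]
finger_gap: 0.501
grasp_force: 4.4
```

Request:
arm_command(
  series=[
    {"translation":[0.001,0,0],"dr":[0,0,0],"claw":50},
    {"translation":[0.002,0,0],"dr":[0,0,0],"claw":50},
    {"translation":[0.002,0,0],"dr":[0,0,0],"claw":50},
  ],
)

```text
time_s: 8.88
position: [0.5497, -0.0444, 0.0793]
ee_rot: [2.538, 1.847, -0.003]
contact_force: [-2.5, -8.6, 7.3]
finger_gap: 0.502
grasp_force: 5.8
```

Request:
arm_command(
  series=[
    {"translation":[0.001,0,0],"dr":[0,0,0],"claw":50},
    {"translation":[0.002,0,0],"dr":[0,0,0],"claw":50},
    {"translation":[0.002,0,0],"dr":[0,0,0],"claw":50},
  ],
)

```text
time_s: 9.25
position: [0.5497, -0.0443, 0.0793]
ee_rot: [2.539, 1.844, -0.006]
contact_force: [-5.1, -14.7, 7.6]
finger_gap: 0.5
grasp_force: 8.5
```

```bash
python3 - <<'E'
from h import *
np.set_printoptions(precision=4,suppress=True)
rel(0,.004,.079)
c,n=np.cos(YAW),np.sin(YAW);A=np.array([[c,n],[-n,c]])
s=vision.camera("side");np.savez("side5.npz",**s)
for f in("side3.npz","side5.npz"):
    w=cloud(dict(np.load(f))).reshape(-1,3);p=np.c_[(w[:,:2]-C)@A.T,w[:,2]]*1000
    b=(p[:,0]>19)&(p[:,0]<33)&(p[:,1]<-40)&(p[:,1]>-110)&(p[:,2]>52)&(p[:,2]<60)
    print(f,"bar rear y",np.percentile(p[b,1],[0,2,5]),b.sum())
E
```

```text
t 9.25 shift [-0.0023 -0.0008  0.0003] turn [ 0.0006  0.005  -0.0004] unit xy 0.0007574977454302766 0.006271777134960707 z 0.07928765634802588 F [ -5.0772 -14.7406   7.5738] gap 0.5002248284204026
side3.npz bar rear y [-89.0097 -88.1247 -87.7794] 53
side5.npz bar rear y [-72.0164 -70.9702 -69.4728] 22
```

That's the end stop: the finger no longer moves and the force rose to 15 N. I'll release the push slightly, then lift straight up so the catch springs back.

Request:
arm_command(
  series=[
    {"translation":[-0.002,0,0],"dr":[0,0,0],"claw":50},
    {"translation":[-0.005,0,0],"dr":[0,0,0],"claw":50},
    {"translation":[-0.008,0,0],"dr":[0,0,0],"claw":50},
    {"translation":[-0.008,0,0],"dr":[0,0,0],"claw":50},
    {"translation":[-0.008,0,-0.004],"dr":[0,0,0],"claw":50},
    {"translation":[-0.008,0,-0.01],"dr":[0,0,0],"claw":50},
    {"translation":[-0.008,0,-0.025],"dr":[0,0,0],"claw":50},
    {"translation":[-0.008,0,-0.055],"dr":[0,0,0],"claw":50},
    {"translation":[-0.008,0,-0.095],"dr":[0,0,0],"claw":50},
    {"translation":[-0.008,0,-0.13],"dr":[0,0,0],"claw":50},
    {"translation":[-0.008,0,-0.15],"dr":[0,0,0],"claw":50},
    {"translation":[-0.008,0,-0.15],"dr":[0,0,0],"claw":50},
  ],
)

```text
time_s: 10.8
position: [0.5488, -0.0476, 0.231]
ee_rot: [2.537, 1.85, 0.003]
contact_force: [0.9, 0.2, 0.2]
finger_gap: 0.498
grasp_force: 0.0
```

```bash
python3 - <<'E'
from h import *
np.set_printoptions(precision=4,suppress=True)
rel(0,.004,.079)
c,n=np.cos(YAW),np.sin(YAW);A=np.array([[c,n],[-n,c]])
s=vision.camera("side");np.savez("side6.npz",**s)
i=s["frame"][150:270,195:325,::-1];cv2.imwrite("pics/side6.png",cv2.resize(i,None,fx=5,fy=5,interpolation=cv2.INTER_CUBIC))
for f in("side.npz","side6.npz"):
    w=cloud(dict(np.load(f))).reshape(-1,3);p=np.c_[(w[:,:2]-C)@A.T,w[:,2]]*1000
    t=(p[:,0]>10)&(p[:,0]<46)&(p[:,1]>-40)&(p[:,1]<50)&(p[:,2]>84)&(p[:,2]<99)
    m=(abs(p[:,0]+28)<10)&(p[:,1]>-70)&(p[:,1]<25)&(p[:,2]>60)&(p[:,2]<82)
    print(f,"tab y",np.percentile(p[t,1],[0,5,50,95]),"plate z",np.median(p[m,2]))
E
```

```text
t 10.8 shift [ 0.0011 -0.0014  0.1519] turn [ 0.0026 -0.0007  0.0038] unit xy 0.0009855238879871958 0.002834571835413697 z 0.2309501850980259 F [0.8627 0.1611 0.2051] gap 0.4984650090903289
side.npz tab y [-24.5836 -23.5695 -20.8311 -14.0837] plate z 74.32802925935933
side6.npz tab y [14.6898 14.9642 18.0338 25.3533] plate z 74.57074325881285
```

View pics/side6.png

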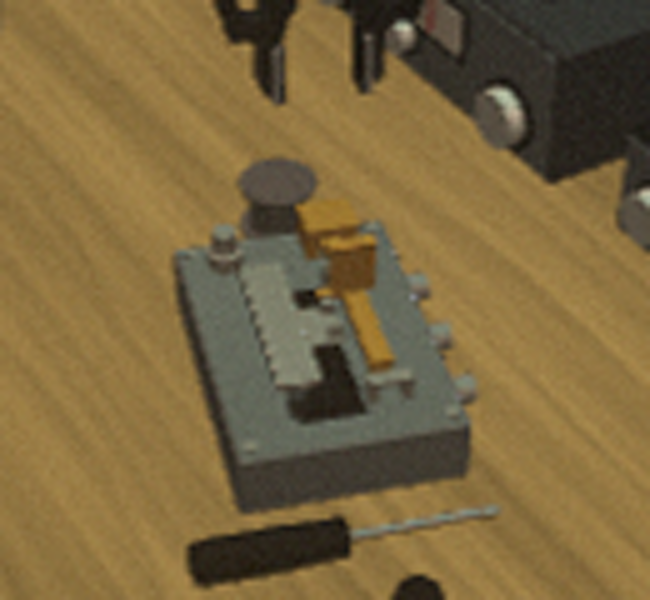

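The tab at (350,260) has moved 39–40 mm and now sits against the clamp. The plate is back up at 74.6 mm, the adaptor, reel and screwdriver are where they were, and the hand is clear at the top of the picture. I'm handing in.

```bash
python3 -c "
from plant import manip
print(manip.hand_in())"
```

```text
the job is handed in; nothing more can be done
None
```

The antenna is earthed: the bolt went to its end stop (about 39–40 mm) with the catch held down, the catch sprang fully up, the hand is clear, and the job was handed in at about 11 s.

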